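Line up the table things by height on the serving board

TASK

Set out the serving board for the table: stand the pepper mill, the spice jar, the small tin and the tea light, which wait on the worktop just to the right of the board, in a row by height, each upright and centred on its own cork disc, the tallest on the disc beside the board's tall end stop and so on down to the shortest at the low end. Let go of everything and leave the blue beaker where it stands.

Things in the scene. Friction and masses are not known exactly. Their poses are not given: they have to be found in the camera images.
- mill: turned wooden pepper mill with a small metal knob on top, 170 mm tall (the tallest), loose, standing; widest 58 mm at the foot; to the fingers it is a round body tapering evenly from 58 mm at the foot to 49 mm at 110 mm height (the visible waist is slimmer), above it the round head, 50 mm wide, to 159 mm, and the knob to 170 mm. 0.14 to 0.24 kg. Origin: centre of its underside; z up along it
- spice_jar: clear round spice jar with red cap, 106 mm tall (second tallest), loose, standing; body diameter 42 mm up to 85 mm height, cap diameter 45 mm above that. 0.09 to 0.15 kg. Origin: centre of its underside; z up
- tin: small closed food tin with a paper label, round, diameter 57 mm, 72 mm tall (third), loose, standing. 0.14 to 0.24 kg. Origin: centre of its underside; z up
- candle: tea light, a low round cup with green wax, diameter 38 mm, 15 mm tall (the shortest), loose, lying flat the right way up. Origin: centre of its underside; z up
- disc_a: one of four alike cork discs, diameter 70 mm, 3 mm thick, fixed in a row 85 mm apart along a long wooden board (380 x 100 mm, top 14 mm above the worktop, fixed for the run); the letter says nothing about its place in the row. Origin: centre of its underside; things on it stand 3 mm above the origin, 17 mm above the worktop. x lies across the row, y along it, z up
- disc_b: one of four alike cork discs, diameter 70 mm, 3 mm thick, fixed in a row 85 mm apart along a long wooden board (380 x 100 mm, top 14 mm above the worktop, fixed for the run); the letter says nothing about its place in the row. Origin: centre of its underside; things on it stand 3 mm above the origin, 17 mm above the worktop. x lies across the row, y along it, z up
- disc_c: one of four alike cork discs, diameter 70 mm, 3 mm thick, fixed in a row 85 mm apart along a long wooden board (380 x 100 mm, top 14 mm above the worktop, fixed for the run); the letter says nothing about its place in the row. Origin: centre of its underside; things on it stand 3 mm above the origin, 17 mm above the worktop. x lies across the row, y along it, z up
- disc_d: one of four alike cork discs, diameter 70 mm, 3 mm thick, fixed in a row 85 mm apart along a long wooden board (380 x 100 mm, top 14 mm above the worktop, fixed for the run); the letter says nothing about its place in the row. Origin: centre of its underside; things on it stand 3 mm above the origin, 17 mm above the worktop. x lies across the row, y along it, z up
- end_stop: the board's tall end stop: dark wooden upright panel across one end of the board, 94 x 18 mm, 80 mm high, fixed; the other end has only a low lip of the board's own wood, 8 mm high. Origin: centre of its underside, on the board's top; x across the board, y along the row. The disc beside it is 52 mm away (centre to centre), the others 137, 222 and 307 mm
- beaker: blue plastic drinking beaker, 72 mm wide, 98 mm tall, open top, standing loose behind the work; a bystander. Origin: centre of its underside. (Round the work: wall cabinets hang 0.54 m above the worktop; their fronts are about 0.59 m ahead of the robot behind the board and run diagonally about 0.1 m behind the right-hand start places: carry low and swing with the arm drawn in.)

How it is judged:
At the end, for the whole second after the job is handed in: mill, spice jar, tin and tea light stand upright (within 0.1 rad) and at rest on the cork discs, each within 14 mm of its disc's centre, in this order from the tall end stop (centre distances 52, 137, 222, 307 mm, each within 30 mm from it), touched by no finger (((horizontal distance between mill and disc_a below 0.014 m and z of mill in the frame of disc_a below 0.007 m) or (horizontal distance between mill and disc_b below 0.014 m and z of mill in the frame of disc_b below 0.007 m) or (horizontal distance between mill and disc_c below 0.014 m and z of mill in the frame of disc_c below 0.007 m) or (horizontal distance between mill and disc_d below 0.014 m and z of mill in the frame of disc_d below 0.007 m)) and horizontal distance between mill and end_stop between 0.0225 and 0.0825 m and angle between each of mill, spice_jar, tin, candle's own z axis and vertical below 0.1 rad and linear speed of each of mill, spice_jar, tin, candle below 0.02 m/s and angular speed of each of mill, spice_jar, tin, candle below 0.2 rad/s and ((horizontal distance between spice_jar and disc_a below 0.014 m and z of spice_jar in the frame of disc_a below 0.007 m) or (horizontal distance between spice_jar and disc_b below 0.014 m and z of spice_jar in the frame of disc_b below 0.007 m) or (horizontal distance between spice_jar and disc_c below 0.014 m and z of spice_jar in the frame of disc_c below 0.007 m) or (horizontal distance between spice_jar and disc_d below 0.014 m and z of spice_jar in the frame of disc_d below 0.007 m)) and horizontal distance between spice_jar and end_stop between 0.1075 and 0.1675 m and ((horizontal distance between tin and disc_a below 0.014 m and z of tin in the frame of disc_a below 0.007 m) or (horizontal distance between tin and disc_b below 0.014 m and z of tin in the frame of disc_b below 0.007 m) or (horizontal distance between tin and disc_c below 0.014 m and z of tin in the frame of disc_c below 0.007 m) or (horizontal distance between tin and disc_d below 0.014 m and z of tin in the frame of disc_d below 0.007 m)) and horizontal distance between tin and end_stop between 0.1925 and 0.2525 m and ((horizontal distance between candle and disc_a below 0.014 m and z of candle in the frame of disc_a below 0.007 m) or (horizontal distance between candle and disc_b below 0.014 m and z of candle in the frame of disc_b below 0.007 m) or (horizontal distance between candle and disc_c below 0.014 m and z of candle in the frame of disc_c below 0.007 m) or (horizontal distance between candle and disc_d below 0.014 m and z of candle in the frame of disc_d below 0.007 m)) and horizontal distance between candle and end_stop between 0.2775 and 0.3375 m).
It fails at once if the blue beaker is moved by more than 30 mm (distance of beaker from where it was at the start of the episode above 0.03 m).
It also fails if it takes over 131 s, if anything falls off the work surface, if the arm or the gripper's body presses on something with over 40 N, if the wrist force passes 120 N, or if a joint passes its speed limit or range.

ROBOT

A 6-joint arm with a two-finger parallel gripper is mounted at the origin on a cart in front of the work surface, level with it; the furniture and walls round the work are solid. World frame = base frame: x ahead of the robot, y to its left, z up, the work surface at z = 0. Lengths are in m, angles in rad, forces in N, time in s.
With the tool pointing down it reaches from about 0.35 to 0.85 m from the base axis. Payload 8.1 kg.
Tool frame: the origin (TCP) lies at the centre of the arm's flange, where the gripper is bolted on; the fingertips stand 186 mm ahead of it and the grasp point (between the pads) lies 167 mm ahead of it; z points along the fingers, y is the line along which they close (so a half turn about z gives the same grasp; the last joint's range is limited). The gripper opens to 93 mm and grips with 3 to 60 N. Pads are 15 mm wide; open, the fingers measure 128 mm over their backs; the gripper's body (75 mm by 188 mm) begins 65 mm behind the grasp point.
Start: joints at [1.221, 0.13, 1.488, -0, 1.523, -0.085], TCP at [0.157, 0.579, 0.405] pointing down, gripper open.
Joint ranges: [-2.96, 2.96], [-0.89, 2.26], [0.02, 2.5], [-1.34, 4.48], [0, 2.73], [-2.66, 2.66]. Speed limits (rad/s): [2.39, 2.39, 2.79, 3.14, 3.14, 3.14].

INTERFACE

Orientations are given as [roll, pitch, yaw] about the fixed x, y, z axes, in that order (R = Rz(yaw) Ry(pitch) Rx(roll)).
In Python, from workcell import manip, eyes gives the robot as it stands.
- The arm moves only by the tool drive_tool, never from a script. Its argument "plan" is a list of rows, each a list of 6 numbers: the shift along the tool's x, y, z in cm, then the turn, a rotation vector about the tool's x, y, z in rad. A call has exactly 8 rows; each row is the pose to reach, as a shift and turn from the pose commanded when the call began, along the tool's axes at that moment; what a row does not reach only later rows make up. A row lasts 1/8 s, in which the tool goes at most 62.5 mm and 10.7 degrees, less where a joint would pass 70% of its speed; a pose out of reach is approached as far as the arm can. A call with a gripper value outside its range is refused whole. "grip" is the finger opening in cm, from 0 to 9.3, set as the call begins (left out, the last holds). The fingers move at their own pace and stop on an object; "grip_force" is the grip in N (left out, the last holds). Time passes only in rows, so rows that repeat a pose let the fingers close, or fill a call up. It gives the time, the measured TCP pose, the force, the opening and the grip force at its end, in the units of the state.
- manip.state(): the state, without advancing time (a new reading comes with each control period).
- eyes.read_camera(name): name is "scene" or "side" or "wrist"; returns a dict with "color" (400x640x3 uint8, red, green, blue), "fx", "fy", "cx", "cy" (pixels), "view" (4x4, takes a point from world to camera coordinates). Camera axes: x right, y down, z forward; pixel columns grow to the right and rows downward; lengths in m; the calibration is good to about 2 mm. A picture is of the moment at which its call begins. There is no depth.
- manip.finish_job(): hands the job in; it is judged then, once.
The state is a dict: "t": time; "joint_pos": joint angles; "joint_vel": joint speeds; "joint_torque": joint torques, N m; "tool_pos": TCP position; "orientation": TCP orientation; "ft_force": force on the tool from outside, world axes, zero at the start; "moment": the same for the moment, N m; "opening": opening from 0.0 (shut) to 1.0 (fully open); "gripper_force": force on a finger pad.
Only numpy, scipy, OpenCV 4.12 (cv2) and the standard library are available. Lean on these libraries where they do the work, as an engineer would, in place of code of your own. Each camera call takes 0.05 s, during which the arm holds its last target. There are 200 camera calls.

## Working session

There is one attempt and no reset: what is moved stays moved. The work goes in short steps, Python scripts to look and compute and a tool call to move; the robot and the scene stay as the last step left them, time stands still between calls to the robot, and variables do not carry over. Pictures are saved under pics/ and viewed, at most 14 in all, crops included, and the job is handed in when it is done.

Besides the shell and the picture viewer there is one more tool, called after "Emit:" by a JSON object that holds its "method" and its "body", one argument or row to a line. drive_tool: Moves the arm, as the interface text tells. Its arguments: {"type":"object","properties":{"plan":{"type":"array"},"grip":{"type":"number"},"grip_force":{"type":"number"}},"required":["plan"]}

```bash
mkdir -p pics; ls
cat > h.py <<'E'
import numpy as np, cv2
from workcell import manip, eyes
def grab(n,save=None):
    d=eyes.read_camera(n)
    if save: cv2.imwrite('pics/'+save+'.png',d['color'][:,:,::-1])
    return d
def ray(d,u,v):
    V=np.array(d['view']);R=V[:3,:3];t=V[:3,3]
    c=-R.T@t; r=R.T@np.array([(u-d['cx'])/d['fx'],(v-d['cy'])/d['fy'],1]); return c,r/np.linalg.norm(r)
def onz(d,u,v,z):
    c,r=ray(d,u,v); return c+r*(z-c[2])/r[2]
def proj(d,p):
    V=np.array(d['view']);q=V[:3,:3]@np.array(p)+V[:3,3]
    return np.array([d['fx']*q[0]/q[2]+d['cx'],d['fy']*q[1]/q[2]+d['cy']])
def tri(obs):
    A=np.zeros((3,3));b=np.zeros(3)
    for d,u,v in obs:
        c,r=ray(d,u,v);P=np.eye(3)-np.outer(r,r);A+=P;b+=P@c
    p=np.linalg.solve(A,b)
    return p,[np.linalg.norm((np.eye(3)-np.outer(r,r))@(p-c)) for c,r in [ray(*o) for o in obs]]
E
python3 - <<'E'
from h import *
ims=[]
for n in ("scene","side","wrist"):
    d=grab(n,n+'0'); V=np.array(d['view']); print(n,d['fx'],d['cx'],d['cy'],(-V[:3,:3].T@V[:3,3]).round(3),V[2,:3].round(2))
s=manip.state(); print(s)
E
```

```text
pics
scene 368.53710748459844 317.4578427871666 202.46553756536065 [ 0.074 -0.495  0.632] [ 0.47  0.55 -0.69]
side 480.167472570818 324.7125121249519 201.7522392944154 [0.316 0.962 0.566] [ 0.15 -0.87 -0.48]
wrist 289.28202119596637 318.77620268075515 197.35862111709773 [0.083 0.599 0.384] [ 0.27 -0.07 -0.96]
{'t': 0.15, 'joint_pos': array([ 1.22063885e+00,  1.30987780e-01,  1.48899224e+00, -1.32985248e-05,
        1.52298944e+00, -8.53883704e-02]), 'joint_vel': array([-1.25712801e-03, -3.51255859e-03, -4.89039433e-03,  3.77329939e-05,
       -1.22952009e-03,  4.98556504e-04]), 'joint_torque': array([ 8.02240847e-04, -5.60472965e+01, -4.92339885e+01,  7.68793048e-02,
        3.06076859e-02, -8.36718095e-05]), 'tool_pos': array([0.15692996, 0.57894528, 0.40394844]), 'orientation': array([-3.14021973e+00, -1.04186327e-04,  2.87682412e+00]), 'ft_force': array([0.39225179, 0.69043936, 0.11669371]), 'moment': array([ 0.0095008 , -0.02180561, -0.0249729 ]), 'gripper_force': 0.0, 'opening': 0.9990628761681141}
```

View pics/scene0.png

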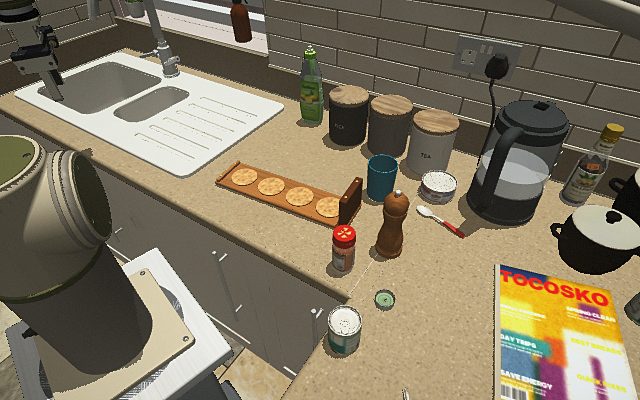

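View pics/side0.png

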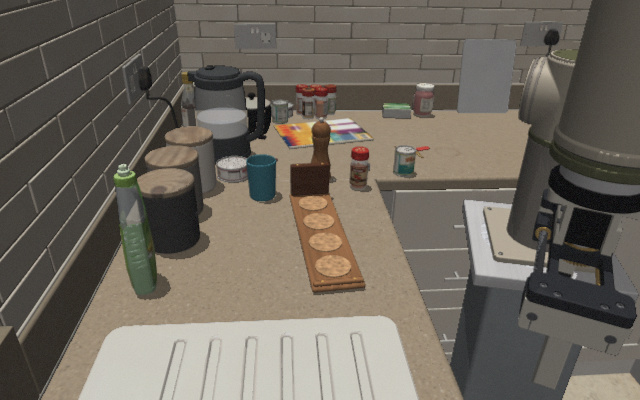

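The scene view shows the discs at (244,177), (271,186), (299,196) and (329,207), with the end stop at (350,202). The mill is at (390,225), the jar at (344,248), the tin at (344,330), the candle at (385,299) and the beaker at (381,178). The side view shows the discs at (313,203) to (333,266), the mill knob at (321,124), the jar cap at (359,153) and the tin at (405,160).

```bash
cat >> h.py <<'E'
def blobs(d,lo,hi,box,amin=30,fill=False):
    hsv=cv2.cvtColor(d['color'],cv2.COLOR_RGB2HSV); m=cv2.inRange(hsv,np.array(lo),np.array(hi))
    k=np.zeros_like(m);x0,y0,x1,y1=box;k[y0:y1,x0:x1]=m[y0:y1,x0:x1]
    k=cv2.morphologyEx(k,cv2.MORPH_CLOSE,np.ones((3,3),np.uint8))
    cs,_=cv2.findContours(k,cv2.RETR_EXTERNAL,cv2.CHAIN_APPROX_NONE)
    o=[]
    for c in cs:
        a=cv2.contourArea(c)
        if a>=amin and len(c)>5:
            e=cv2.fitEllipse(cv2.convexHull(c)); o.append((round(e[0][0],1),round(e[0][1],1),round(e[1][0],1),round(e[1][1],1),a,cv2.boundingRect(c)))
    return sorted(o)
E
python3 - <<'E'
from h import *
a=cv2.cvtColor(cv2.imread('pics/scene0.png'),cv2.COLOR_BGR2HSV); b=cv2.cvtColor(cv2.imread('pics/side0.png'),cv2.COLOR_BGR2HSV)
for n,im,pts in (('sc',a,[(244,177),(299,196),(255,194),(236,187),(344,233),(344,316),(385,297),(377,299),(397,190),(395,205),(360,290)]),('si',b,[(333,268),(319,221),(322,255),(350,270),(359,153),(404,150),(321,124),(320,133),(340,330)])):
    print(n,[(p,im[p[1],p[0]].tolist()) for p in pts])
for s in ('scene','side'):
    im=cv2.imread(f'pics/{s}0.png')
c=cv2.imread('pics/scene0.png')[150:370,210:450]; d=cv2.imread('pics/side0.png')[110:300,280:440]
o=np.zeros((600,800,3),np.uint8)
c=cv2.resize(c,None,fx=1.9,fy=1.9); d=cv2.resize(d,None,fx=2.1,fy=2.1)
o[:c.shape[0],:c.shape[1]]=c;o[:d.shape[0],460:460+d.shape[1]]=d
cv2.imwrite('pics/z1.png',o[:420])
E
```

```text
sc [((244, 177), [18, 131, 235]), ((299, 196), [17, 143, 223]), ((255, 194), [14, 167, 194]), ((236, 187), [14, 166, 190]), ((344, 233), [4, 213, 207]), ((344, 316), [26, 18, 236]), ((385, 297), [46, 57, 187]), ((377, 299), [50, 59, 203]), ((397, 190), [38, 8, 244]), ((395, 205), [14, 175, 130]), ((360, 290), [20, 80, 200])]
si [((333, 268), [15, 108, 193]), ((319, 221), [15, 106, 182]), ((322, 255), [13, 133, 144]), ((350, 270), [14, 118, 91]), ((359, 153), [2, 178, 119]), ((404, 150), [16, 18, 185]), ((321, 124), [13, 135, 140]), ((320, 133), [12, 141, 74]), ((340, 330), [24, 17, 205])]
```

View pics/z1.png

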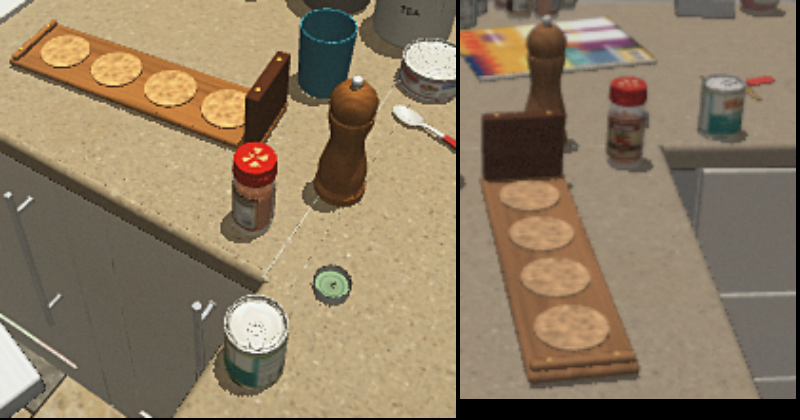

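The zoom shows all four discs clear in the side view; in the scene view disc 4 is partly behind the end stop. The knob is at scene (398,193) and side (321,119). The tin lid is at scene (345,320).

Run:
```python
from h import *
A=grab('scene');B=grab('side')
da=blobs(A,(10,80,205),(22,152,255),(225,160,345,222),60); db=blobs(B,(10,60,155),(24,127,255),(285,190,360,285),60)
print(da);print(db)
db=sorted(db,key=lambda o:-o[1])
for q in da: print('sceneZ',onz(A,q[0],q[1],.017).round(4))
for q in db: print('sideZ',onz(B,q[0],q[1],.017).round(4))
for p,q in zip(da,db): 
    r=tri([(A,p[0],p[1]),(B,q[0],q[1])]); print('tri',r[0].round(4),np.round(r[1],4))
print('cap',blobs(A,(0,150,90),(8,255,255),(325,215,365,260),30),blobs(A,(170,150,90),(180,255,255),(325,215,365,260),30),blobs(B,(0,130,60),(8,255,255),(345,140,375,170),20))
print('tin',blobs(A,(0,0,150),(40,50,255),(320,300,370,340),100),blobs(B,(0,0,130),(40,60,255),(390,140,420,160),20))
print('candle',blobs(A,(35,40,100),(75,255,255),(365,280,405,320),40))
r=tri([(A,398,193.5),(B,321,120.5)]);print('knob',r[0].round(4),np.round(r[1],4))
```

```text
[(243.9, 176.2, 15.9, 25.7, 297.0, (231, 168, 26, 17)), (270.8, 185.5, 17.0, 26.5, 326.5, (258, 178, 27, 17)), (299.2, 195.7, 18.0, 27.1, 359.5, (286, 187, 27, 18)), (328.6, 206.3, 20.0, 25.2, 343.5, (316, 197, 24, 20))]
[(290.8, 238.9, 33.0, 96.4, 624.5, (285, 190, 22, 95)), (312.6, 202.3, 13.8, 29.2, 290.5, (298, 196, 30, 14)), (318.8, 220.3, 15.7, 32.0, 362.0, (303, 213, 33, 16)), (325.3, 241.0, 18.6, 33.2, 456.0, (309, 232, 34, 19)), (332.9, 265.1, 21.5, 36.0, 570.5, (315, 255, 37, 22)), (359.5, 229.6, 32.0, 83.4, 440.0, (337, 196, 23, 65))]
sceneZ [0.4217 0.2087 0.017 ]
sceneZ [0.4516 0.1295 0.017 ]
sceneZ [0.4805 0.0499 0.017 ]
sceneZ [ 0.5083 -0.0275  0.017 ]
sideZ [0.4237 0.216  0.017 ]
sideZ [0.4529 0.136  0.017 ]
sideZ [0.5249 0.1432 0.017 ]
sideZ [0.3884 0.0763 0.017 ]
sideZ [0.482  0.0564 0.017 ]
sideZ [ 0.5122 -0.0227  0.017 ]
tri [0.4238 0.2122 0.014 ] [0.0004 0.0004]
tri [0.4534 0.1322 0.0144] [0.0002 0.0002]
tri [ 0.5257  0.092  -0.0253] [0.0145 0.0145]
tri [ 0.4495 -0.0189 -0.0053] [0.0629 0.0629]
cap [(344.1, 236.1, 23.5, 25.5, 344.0, (333, 225, 23, 23))] [] [(359.9, 153.1, 14.4, 18.9, 180.5, (352, 147, 17, 14))]
tin [(344.6, 320.1, 30.7, 33.9, 775.0, (328, 305, 34, 31))] [(397.6, 147.8, 19.7, 46.2, 331.5, (390, 140, 30, 20))]
candle [(384.2, 299.2, 13.8, 17.9, 177.5, (376, 292, 18, 15))]
knob [ 0.5279 -0.1999  0.1599] [0.0003 0.0003]
```

```bash
cat >> h.py <<'E'
from scipy.spatial.transform import Rotation as Ro
def to(p0,yaw0,p1,yaw1):
    "shift in tool axes (cm) and turn for tool-down commanded pose p0,yaw0 -> p1,yaw1"
    R0=Ro.from_euler('xyz',[np.pi,0,yaw0]);R1=Ro.from_euler('xyz',[np.pi,0,yaw1])
    print('row',(R0.inv().apply(np.array(p1)-p0)*100).round(2).tolist(),(R0.inv()*R1).as_rotvec().round(3).tolist())
E
python3 - <<'E'
from h import *
A=grab('scene');
for n,u,v,z in (('jar',344.1,236.1,.097),('tin',344.6,320.1,.072),('candle',384.2,299.2,.012),('beaker top',382,161,.098)): print(n,onz(A,u,v,z).round(4))
to([.157,.579,.404],2.877,[.40,.20,.40],1.923)
to([.40,.20,.40],1.923,[.42,-.10,.42],1.923)
E
```

```text
jar [ 0.4175 -0.1691  0.097 ]
tin [ 0.3046 -0.2858  0.072 ]
candle [ 0.4159 -0.2833  0.012 ]
beaker top [ 0.6504 -0.0612  0.098 ]
row [-33.37, -30.23, 0.4] [-0.0, -0.0, 0.954]
row [-28.85, -8.47, -2.0] [0.0, 0.0, 0.0]
```

Emit:
{"method": "drive_tool", "body": {
  "plan": [
    [-4.2,-3.8,0,0,0,0.12],
    [-8.4,-7.6,0,0,0,0.24],
    [-12.6,-11.4,0,0,0,0.36],
    [-16.8,-15.2,0,0,0,0.48],
    [-21,-19,0,0,0,0.6],
    [-25.2,-22.8,0,0,0,0.72],
    [-29.4,-26.6,0,0,0,0.84],
    [-33.4,-30.2,0,0,0,0.954]
  ],
  "grip": 9.3
}}

```text
t: 1.3
tool_pos: [0.401, 0.1984, 0.405]
orientation: [3.141, -0.0, 1.919]
ft_force: [-0.1, 0.5, 0.4]
opening: 0.997
gripper_force: 0.0
```

Emit:
{"method": "drive_tool", "body": {
  "plan": [
    [-4,-1.2,0,0,0,0],
    [-8.4,-2.4,0,0,0,0],
    [-13,-3.8,0,0,0,0],
    [-18,-5.3,-1,0,0,0],
    [-23,-6.8,-2,0,0,0],
    [-28.9,-8.5,-2,0,0,0],
    [-28.9,-8.5,-2,0,0,0],
    [-28.9,-8.5,-2,0,0,0]
  ]
}}

```text
t: 2.3
tool_pos: [0.4201, -0.1003, 0.4246]
orientation: [-3.142, -0.001, 1.922]
ft_force: [0.2, -0.2, 0.5]
opening: 1.003
gripper_force: 0.0
```

Run:
```python
from h import *
d=grab('wrist','w1'); s=manip.state(); print(s['t'],s['tool_pos'].round(4),s['orientation'].round(4),s['joint_pos'].round(2))
import pickle; pickle.dump(d,open('w1.pkl','wb'))
```

```text
2.35 [ 0.4202 -0.0996  0.4246] [-3.1416e+00 -7.0000e-04  1.9233e+00] [-0.35 -0.35  1.9   0.    1.59 -0.7 ]
```

View pics/w1.png

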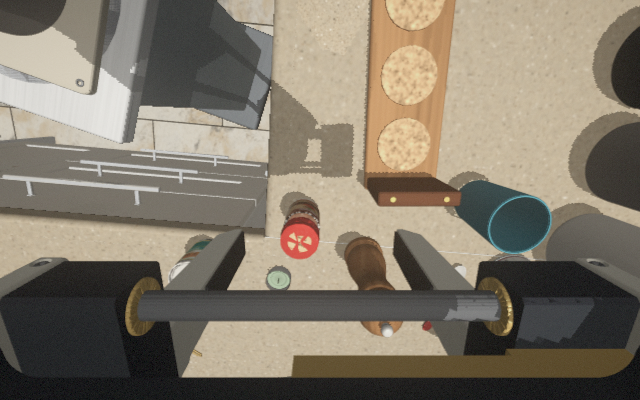

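The wrist view shows discs at (404,144) and (409,75), the jar cap at (300,241), the candle at (278,279) and the mill knob at (387,329). The tin is hidden behind a finger. I'll take a second wrist view from further left.

Emit:
{"method": "drive_tool", "body": {
  "plan": [
    [4,0,0,0,0,0],
    [8,0,0,0,0,0],
    [12,0,0,0,0,0],
    [14,0,0,0,0,0],
    [14,0,0,0,0,0],
    [14,0,0,0,0,0],
    [14,0,0,0,0,0],
    [14,0,0,0,0,0]
  ]
}}

```text
t: 3.35
tool_pos: [0.3721, 0.0306, 0.4246]
orientation: [-3.141, -0.0, 1.922]
ft_force: [-0.5, -0.3, -0.5]
opening: 0.998
gripper_force: 0.0
```

Run:
```python
from h import *
import pickle
a=pickle.load(open('w1.pkl','rb')); b=grab('wrist','w2'); pickle.dump(b,open('w2.pkl','wb')); A=grab('scene')
s=manip.state(); print(s['tool_pos'].round(4))
lo,hi=(10,70,185),(24,140,255)
for n,d in (('w1',a),('w2',b)):
    print(n,[o for o in blobs(d,lo,hi,(370,0,460,400),700)])
    print('cap',blobs(d,(0,170,150),(6,255,255),(200,150,420,300),200))
    print('candle',blobs(d,(35,30,100),(75,255,255),(200,180,420,330),80))
```

```text
[0.372  0.0306 0.4247]
w1 [(409.1, 67.4, 81.0, 342.3, 12203.5, (370, 0, 83, 177))]
cap []
candle [(278.1, 279.3, 17.8, 23.0, 298.0, (267, 271, 23, 18))]
w2 [(402.6, 132.0, 83.5, 282.6, 13199.5, (370, 4, 71, 260))]
cap []
candle []
```

View pics/w2.png

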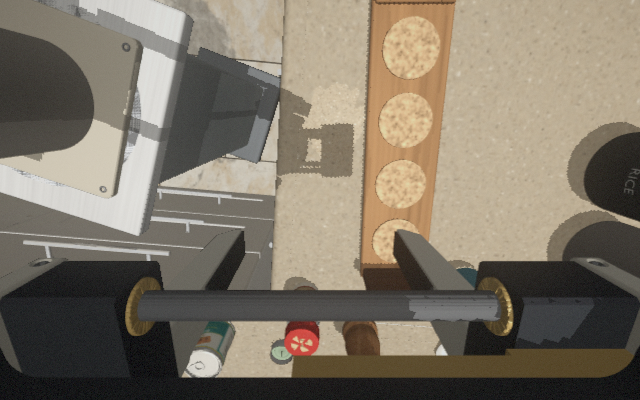

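The second wrist view shows discs at (411,47), (405,120) and (400,184), the cap at (302,343), the candle at (281,352) and the tin lid at (205,362).

Run:
```python
from h import *
import pickle
a=pickle.load(open('w1.pkl','rb')); b=pickle.load(open('w2.pkl','rb'))
for d,pts in ((b,[(411,47),(405,120),(440,80),(385,150),(302,335),(205,362)]),(a,[(404,144),(380,110),(300,232),(290,240)])):
    h=cv2.cvtColor(cv2.blur(d['color'],(3,3)),cv2.COLOR_RGB2HSV); print([h[y,x].tolist() for x,y in pts])
for nm,(u1,v1),(u2,v2) in (('disc4/3',(404,144),(400,184)),):pass
def dist(p): return p
def disc(d,box):
    hsv=cv2.cvtColor(cv2.blur(d['color'],(3,3)),cv2.COLOR_RGB2HSV);x0,y0,x1,y1=box;s=hsv[y0:y1,x0:x1,1]
    t,m=cv2.threshold(s,0,255,cv2.THRESH_BINARY_INV+cv2.THRESH_OTSU)
    m=cv2.morphologyEx(cv2.morphologyEx(m,cv2.MORPH_CLOSE,np.ones((5,5))),cv2.MORPH_OPEN,np.ones((5,5)))
    cs,_=cv2.findContours(m,cv2.RETR_EXTERNAL,cv2.CHAIN_APPROX_NONE);c=max(cs,key=cv2.contourArea)
    e=cv2.fitEllipse(cv2.convexHull(c));return e[0][0]+x0,e[0][1]+y0,e[1],t
W1={4:(374,114,436,172),3:(376,40,443,108)}
W2={1:(378,12,446,82),2:(374,88,437,152),3:(370,156,431,212)}
r={}
for k,bx in W1.items(): r['a',k]=disc(a,bx);print('w1',k,np.round(np.hstack(r['a',k]),1),onz(a,*r['a',k][:2],.017).round(4))
for k,bx in W2.items(): r['b',k]=disc(b,bx);print('w2',k,np.round(np.hstack(r['b',k]),1),onz(b,*r['b',k][:2],.017).round(4))
t=tri([(a,*r['a',3][:2]),(b,*r['b',3][:2])]);print('disc3',t[0].round(4),np.round(t[1],4))
for n,p,q in (('cap',(300,241),(302,343)),('candle',(278.1,279.3),(281,352))):
    t=tri([(a,*p),(b,*q)]);print(n,t[0].round(4),np.round(t[1],4))
print('cap@.106',onz(a,300,241,.106).round(4),'cand',onz(a,278.1,279.3,.013).round(4),'tin@.072',onz(b,205,362,.072).round(4),'knob',onz(a,387,329,.165).round(4))
```

```text
[[17, 91, 207], [17, 89, 211], [15, 122, 171], [15, 116, 198], [2, 170, 204], [23, 15, 217]]
[[17, 87, 221], [15, 114, 205], [2, 161, 220], [3, 158, 215]]
w1 4 [403.6 144.3  50.7  55.2  99. ] [ 0.5127 -0.0258  0.017 ]
w1 3 [409.   74.7  54.4  60.9  99. ] [0.4831 0.0545 0.017 ]
w2 1 [410.9  47.3  56.3  63.9 103. ] [0.4243 0.2139 0.017 ]
w2 2 [405.3 119.8  52.1  56.4 101. ] [0.4537 0.1341 0.017 ]
w2 3 [400.3 183.7  47.5  51.5 101. ] [0.4829 0.0545 0.017 ]
disc3 [0.483  0.0545 0.017 ] [0.0001 0.0001]
cap [ 0.4208 -0.1633  0.1074] [0.0001 0.0001]
candle [ 0.4187 -0.2812  0.0088] [0.0004 0.0004]
cap@.106 [ 0.4211 -0.1639  0.106 ] cand [ 0.4188 -0.2784  0.013 ] tin@.072 [ 0.3099 -0.2742  0.072 ] knob [ 0.5278 -0.1973  0.165 ]
```

Run:
```python
from h import *
to([.372,.0306,.4246],1.924,[.490,-.15,.40],1.924)
to([.372,.0306,.4246],1.924,[.5278,-.198,.40],1.924)
```

```text
row [-21.03, 4.82, 2.46] [0.0, 0.0, 0.0]
row [-26.84, 6.71, 2.46] [0.0, 0.0, 0.0]
```

Emit:
{"method": "drive_tool", "body": {
  "plan": [
    [-4,1,0.3,0,0,0],
    [-9,2.2,0.7,0,0,0],
    [-14,3.4,1.2,0,0,0],
    [-18,4.2,1.8,0,0,0],
    [-21,4.8,2.5,0,0,0],
    [-21,4.8,2.5,0,0,0],
    [-21,4.8,2.5,0,0,0],
    [-21,4.8,2.5,0,0,0]
  ]
}}

```text
t: 4.45
tool_pos: [0.4892, -0.1488, 0.4001]
orientation: [3.141, 0.0, 1.924]
ft_force: [1.1, -0.4, 0.3]
opening: 1.0
gripper_force: 0.0
```

Run:
```python
from h import *
import pickle
b=grab('wrist','w3'); pickle.dump(b,open('w3.pkl','wb'))
s=manip.state(); print(s['tool_pos'].round(4)); print('knob predicted',proj(b,(.5278,-.198,.165)),'jar',proj(b,(.421,-.1635,.106)))
```

```text
[ 0.4892 -0.1488  0.4003]
knob predicted [341.24359235 281.62391452] jar [247.54670189 185.45097914]
```

View pics/w3.png

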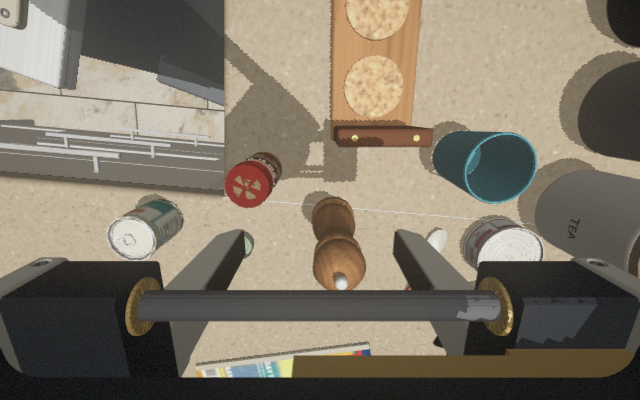

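The knob sits at (341,283), 1.4 px from the prediction, and the cap at (248,186) matches too. The tin lid is now visible at (132,238).

Run:
```python
from h import *
import pickle
a,b,c=[pickle.load(open(f'w{i}.pkl','rb')) for i in (1,2,3)]
t=tri([(a,387,329),(c,341,283)]);print('knob',t[0].round(4),np.round(t[1],4), onz(c,341,283,.165).round(4))
h=blobs(c,(0,0,190),(40,45,255),(100,205,165,265),100);print(h)
u,v=(132.5,238.5)
t=tri([(b,205,362),(c,u,v)]);print('tin',t[0].round(4),np.round(t[1],4),onz(c,u,v,.072).round(4))
p=[.4898,-.1495,.40]; m=[.5278,-.1985]
to(p,1.924,m+[.37],1.924);to(p,1.924,m+[.285],1.924)
```

```text
knob [ 0.5292 -0.2002  0.1621] [0.0008 0.0008] [ 0.5281 -0.1993  0.165 ]
[(128.8, 236.6, 42.6, 59.1, 1664.5, (104, 211, 51, 50))]
tin [ 0.308  -0.2823  0.067 ] [0.002 0.002] [ 0.3087 -0.2808  0.072 ]
row [-5.91, 1.87, 3.0] [0.0, 0.0, 0.0]
row [-5.91, 1.87, 11.5] [0.0, 0.0, 0.0]
```

Emit:
{"method": "drive_tool", "body": {
  "plan": [
    [-3,0.9,0,0,0,0],
    [-5,1.6,0.5,0,0,0],
    [-6,1.9,2,0,0,0],
    [-6,1.9,5,0,0,0],
    [-6,1.9,8,0,0,0],
    [-6,1.9,10.5,0,0,0],
    [-6,1.9,11.5,0,0,0],
    [-6,1.9,11.5,0,0,0]
  ]
}}

```text
t: 5.5
tool_pos: [0.5276, -0.1988, 0.2841]
orientation: [-3.141, -0.001, 1.923]
ft_force: [-0.3, 0.6, 0.8]
opening: 0.996
gripper_force: 0.0
```

Emit:
{"method": "drive_tool", "body": {
  "plan": [
    [0,0,0,0,0,0],
    [0,0,0,0,0,0],
    [0,0,0,0,0,0],
    [0,0,0,0,0,0],
    [0,0,0,0,0,0],
    [0,0,0,0,0,0],
    [0,0,0,0,0,0],
    [0,0,0,0,0,0]
  ],
  "grip": 3.5,
  "grip_force": 20
}}

```text
t: 6.5
tool_pos: [0.5279, -0.1994, 0.2849]
orientation: [3.142, 0.0, 1.923]
ft_force: [-1.1, 0.0, 2.0]
opening: 0.519
gripper_force: 20.0
```

Run:
```python
from h import *
p=[.528,-.1992,.285]
to(p,1.924,[.528,-.199,.402],1.924)
to(p,1.924,[.5127,-.0258,.402],1.924); to([.5127,-.0258,.402],1.924,[.5127,-.0258,.303],1.924)
```

```text
row [0.02, 0.01, -11.7] [0.0, 0.0, 0.0]
row [16.8, 4.56, -11.7] [0.0, 0.0, 0.0]
row [0.0, -0.0, 9.9] [0.0, 0.0, 0.0]
```

Emit:
{"method": "drive_tool", "body": {
  "plan": [
    [0,0,-0.5,0,0,0],
    [0,0,-2,0,0,0],
    [0,0,-4.5,0,0,0],
    [0,0,-7.5,0,0,0],
    [0,0,-10,0,0,0],
    [0,0,-11.5,0,0,0],
    [0,0,-12,0,0,0],
    [0,0,-12,0,0,0]
  ]
}}

```text
t: 7.5
tool_pos: [0.5278, -0.1993, 0.4044]
orientation: [-3.141, -0.0, 1.923]
ft_force: [0.3, 0.4, -2.4]
opening: 0.519
gripper_force: 19.9
```

Emit:
{"method": "drive_tool", "body": {
  "plan": [
    [1,0.3,0,0,0,0],
    [4,1.1,0,0,0,0],
    [8,2.2,0,0,0,0],
    [12,3.3,0,0,0,0],
    [15,4.1,0,0,0,0],
    [16.8,4.55,0,0,0,0],
    [16.8,4.55,0,0,0,0],
    [16.8,4.55,0,0,0,0]
  ]
}}

```text
t: 8.5
tool_pos: [0.5127, -0.0264, 0.4045]
orientation: [-3.141, 0.0, 1.923]
ft_force: [-0.7, -0.1, -1.7]
opening: 0.523
gripper_force: 19.9
```

Emit:
{"method": "drive_tool", "body": {
  "plan": [
    [0,0,1.5,0,0,0],
    [0,0,4,0,0,0],
    [0,0,6.5,0,0,0],
    [0,0,8.5,0,0,0],
    [0,0,9.3,0,0,0],
    [0,0,9.6,0,0,0],
    [0,0,9.8,0,0,0],
    [0,0,9.9,0,0,0]
  ]
}}

```text
t: 9.5
tool_pos: [0.513, -0.026, 0.3064]
orientation: [3.14, 0.001, 1.923]
ft_force: [0.0, 0.3, -1.4]
opening: 0.521
gripper_force: 19.9
```

Commanded z is about .306, so I'll lower about 4 mm more, release, and rise.

Emit:
{"method": "drive_tool", "body": {
  "plan": [
    [0,0,0.1,0,0,0],
    [0,0,0.2,0,0,0],
    [0,0,0.3,0,0,0],
    [0,0,0.35,0,0,0],
    [0,0,0.4,0,0,0],
    [0,0,0.4,0,0,0],
    [0,0,0.4,0,0,0],
    [0,0,0.4,0,0,0]
  ]
}}

```text
t: 10.5
tool_pos: [0.5127, -0.0259, 0.3018]
orientation: [3.142, 0.0, 1.923]
ft_force: [-0.7, 0.3, -0.1]
opening: 0.522
gripper_force: 20.0
```

Emit:
{"method": "drive_tool", "body": {
  "plan": [
    [0,0,0,0,0,0],
    [0,0,0,0,0,0],
    [0,0,0,0,0,0],
    [0,0,0,0,0,0],
    [0,0,0,0,0,0],
    [0,0,0,0,0,0],
    [0,0,0,0,0,0],
    [0,0,0,0,0,0]
  ],
  "grip": 9.3
}}

```text
t: 11.5
tool_pos: [0.5127, -0.0259, 0.3017]
orientation: [-3.142, -0.0, 1.923]
ft_force: [0.3, 0.1, -0.4]
opening: 1.005
gripper_force: 0.0
```

Emit:
{"method": "drive_tool", "body": {
  "plan": [
    [0,0,-0.5,0,0,0],
    [0,0,-2,0,0,0],
    [0,0,-4,0,0,0],
    [0,0,-6.5,0,0,0],
    [0,0,-8.5,0,0,0],
    [0,0,-9.8,0,0,0],
    [0,0,-9.8,0,0,0],
    [0,0,-9.8,0,0,0]
  ]
}}

```text
t: 12.5
tool_pos: [0.5125, -0.0259, 0.3988]
orientation: [-3.14, -0.001, 1.923]
ft_force: [0.4, -0.1, 0.2]
opening: 1.003
gripper_force: 0.0
```

Run:
```python
from h import *
s=manip.state(); p=s['tool_pos']; print(p)
b=grab('wrist','w4'); print('knob should be at',proj(b,(.5127,-.0258,.182)))
to([.5128,-.0258,.4025],1.924,[.421,-.1635,.36],1.924);to([.5128,-.0258,.4025],1.924,[.421,-.1635,.235],1.924)
```

```text
[ 0.51247652 -0.02587605  0.39882283]
knob should be at [319.15014888 224.1052121 ]
row [-9.74, -13.38, 4.25] [0.0, 0.0, 0.0]
row [-9.74, -13.38, 16.75] [0.0, 0.0, 0.0]
```

View pics/w4.png

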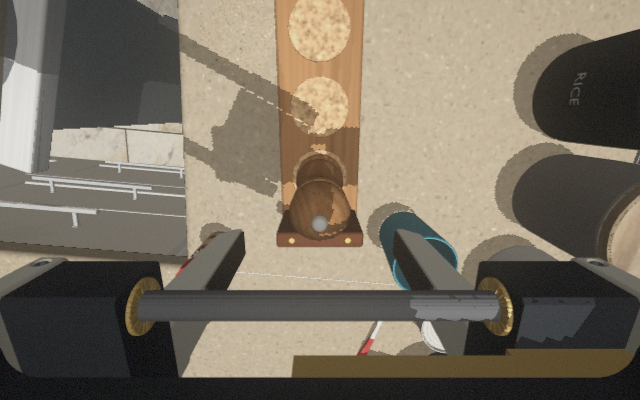

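The knob at (319.5,223) is on target, so the mill stands centred. Next is the jar.

Emit:
{"method": "drive_tool", "body": {
  "plan": [
    [-2,-2.8,0,0,0,0],
    [-5,-6.9,0,0,0,0],
    [-8,-11,0,0,0,0],
    [-9.7,-13.3,1.5,0,0,0],
    [-9.7,-13.3,6,0,0,0],
    [-9.7,-13.3,11,0,0,0],
    [-9.7,-13.3,15,0,0,0],
    [-9.7,-13.3,16.7,0,0,0]
  ]
}}

```text
t: 13.55
tool_pos: [0.4198, -0.1621, 0.2295]
orientation: [-3.138, -0.004, 1.923]
ft_force: [-0.1, 0.5, 1.9]
opening: 1.002
gripper_force: 0.0
```

Emit:
{"method": "drive_tool", "body": {
  "plan": [
    [0,0,0,0,0,0],
    [0,0,0,0,0,0],
    [0,0,0,0,0,0],
    [0,0,0,0,0,0],
    [0,0,0,0,0,0],
    [0,0,0,0,0,0],
    [0,0,0,0,0,0],
    [0,0,0,0,0,0]
  ],
  "grip": 3,
  "grip_force": 18
}}

```text
t: 14.55
tool_pos: [0.4214, -0.1629, 0.2331]
orientation: [3.141, 0.0, 1.923]
ft_force: [-1.2, -0.3, 6.0]
opening: 0.475
gripper_force: 18.0
```

Emit:
{"method": "drive_tool", "body": {
  "plan": [
    [0,0,-0.5,0,0,0],
    [0,0,-2,0,0,0],
    [0,0,-4,0,0,0],
    [0,0,-6.5,0,0,0],
    [0,0,-9,0,0,0],
    [0,0,-11,0,0,0],
    [0,0,-12,0,0,0],
    [0,0,-12,0,0,0]
  ]
}}

```text
t: 15.55
tool_pos: [0.4215, -0.1629, 0.3536]
orientation: [3.14, 0.001, 1.923]
ft_force: [-0.1, -0.2, -1.6]
opening: 0.476
gripper_force: 18.0
```

Run:
```python
from h import *
s=manip.state(); p=s['tool_pos']; print(p,s['opening']*93)
b=grab('wrist','w5')
to(p,1.924,[.40,.0545,p[2]],1.924);to(p,1.924,[.483,.0545,p[2]],1.924)
```

```text
[ 0.42146725 -0.162908    0.35364916] 44.25155195822577
row [21.14, 5.51, 0.0] [0.0, 0.0, 0.0]
row [18.27, 13.29, 0.0] [0.0, 0.0, 0.0]
```

The jar is held. I'll go around the mill: first along tool x, then across, then down.

Emit:
{"method": "drive_tool", "body": {
  "plan": [
    [1,0.3,0,0,0,0],
    [4,0.9,0,0,0,0],
    [8,1.5,0,0,0,0],
    [12,2.3,0,0,0,0],
    [16,3,0,0,0,0],
    [18,3.6,0,0,0,0],
    [18.3,5,0,0,0,0],
    [18.3,7,0,0,0,0]
  ]
}}

```text
t: 16.6
tool_pos: [0.4235, 0.0343, 0.3519]
orientation: [-3.14, -0.001, 1.924]
ft_force: [0.6, -0.0, -0.9]
opening: 0.476
gripper_force: 18.0
```

Emit:
{"method": "drive_tool", "body": {
  "plan": [
    [0,2.5,0,0,0,0],
    [0,4.5,0,0,0,0],
    [0,6,0,0,0,0],
    [0,6.3,0.5,0,0,0],
    [0,6.3,3,0,0,0],
    [0,6.3,6,0,0,0],
    [0,6.3,8,0,0,0],
    [0,6.3,8.5,0,0,0]
  ]
}}

```text
t: 17.6
tool_pos: [0.4815, 0.0549, 0.2655]
orientation: [-3.138, -0.001, 1.923]
ft_force: [0.6, 0.4, -0.1]
opening: 0.477
gripper_force: 18.0
```

Run:
```python
from h import *
s=manip.state(); p=s['tool_pos']; print(p,s['opening']*93)
to(p,1.924,[.483,.0545,.2505],1.924)
```

```text
[0.48147476 0.05488809 0.26545386] 44.37957995904935
row [-0.09, 0.13, 1.5] [0.0, 0.0, 0.0]
```

Emit:
{"method": "drive_tool", "body": {
  "plan": [
    [0,0.05,0.4,0,0,0],
    [-0.1,0.1,0.8,0,0,0],
    [-0.1,0.1,1.2,0,0,0],
    [-0.1,0.1,1.4,0,0,0],
    [-0.1,0.1,1.5,0,0,0],
    [-0.1,0.1,1.6,0,0,0],
    [-0.1,0.1,1.6,0,0,0],
    [-0.1,0.1,1.6,0,0,0]
  ]
}}

```text
t: 18.6
tool_pos: [0.4843, 0.0542, 0.2518]
orientation: [3.141, 0.0, 1.923]
ft_force: [-0.4, 0.5, -1.4]
opening: 0.477
gripper_force: 18.0
```

Emit:
{"method": "drive_tool", "body": {
  "plan": [
    [0,-0.1,0.05,0,0,0],
    [0,-0.1,0.1,0,0,0],
    [0,-0.1,0.15,0,0,0],
    [0,-0.1,0.2,0,0,0],
    [0,-0.1,0.2,0,0,0],
    [0,-0.1,0.2,0,0,0],
    [0,-0.1,0.2,0,0,0],
    [0,-0.1,0.2,0,0,0]
  ]
}}

```text
t: 19.6
tool_pos: [0.4834, 0.0539, 0.2501]
orientation: [3.142, 0.0, 1.923]
ft_force: [-3.5, 0.2, 5.1]
opening: 0.476
gripper_force: 18.0
```

Emit:
{"method": "drive_tool", "body": {
  "plan": [
    [0,0,0,0,0,0],
    [0,0,0,0,0,0],
    [0,0,0,0,0,0],
    [0,0,0,0,0,0],
    [0,0,0,0,0,0],
    [0,0,0,0,0,0],
    [0,0,0,0,0,0],
    [0,0,0,0,0,0]
  ],
  "grip": 8
}}

```text
t: 20.6
tool_pos: [0.4834, 0.0539, 0.2497]
orientation: [-3.142, 0.0, 1.923]
ft_force: [-0.1, -0.3, 0.4]
opening: 0.862
gripper_force: 0.0
```

Emit:
{"method": "drive_tool", "body": {
  "plan": [
    [0,0,-0.5,0,0,0],
    [0,0,-2,0,0,0],
    [0,0,-4.5,0,0,0],
    [0,0,-7.5,0,0,0],
    [0,0,-10.5,0,0,0],
    [0,0,-13,0,0,0],
    [0,0,-15,0,0,0],
    [0,0,-15,0,0,0]
  ]
}}

```text
t: 21.6
tool_pos: [0.4839, 0.0539, 0.4027]
orientation: [3.137, 0.002, 1.923]
ft_force: [0.9, 0.0, -0.6]
opening: 0.861
gripper_force: 0.0
```

Run:
```python
from h import *
s=manip.state(); p=s['tool_pos']; print(p)
b=grab('wrist','w6')
print('jar top pred',proj(b,(.483,.0545,.123)),'knob',proj(b,(.5127,-.0258,.182)))
print(blobs(b,(0,120,80),(8,255,255),(200,80,440,290),200))
to(p,1.924,[.42,-.16,p[2]],1.924); to(p,1.924,[.335,-.20,.36],1.924)
```

```text
[0.48389552 0.05389876 0.40271272]
jar top pred [316.44954372 197.9131781 ] knob [316.82029987 318.07297903]
[(316.7, 197.0, 45.9, 50.2, 1739.5, (294, 173, 46, 49))]
row [-17.86, -13.39, -0.0] [0.0, 0.0, 0.0]
row [-18.67, -22.75, 4.27] [0.0, 0.0, 0.0]
```

View pics/w6.png

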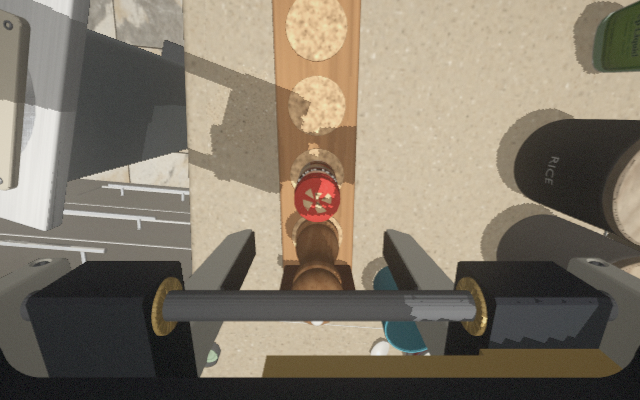

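The cap is at (316.7,197), on the prediction. Next is the tin, starting with a hover above it.

Run:
```python
from h import *
to([.4836,.0539,.4005],1.924,[.3085,-.280,.36],1.924)
```

```text
row [-25.27, -27.98, 4.05] [0.0, 0.0, 0.0]
```

Emit:
{"method": "drive_tool", "body": {
  "plan": [
    [-2,-2.2,0,0,0,0],
    [-6,-6.6,0,0,0,0],
    [-10,-11,0,0,0,0],
    [-14,-15.4,0,0,0,0],
    [-18,-19.8,0.5,0,0,0],
    [-22,-24.2,2,0,0,0],
    [-24.5,-27,3.5,0,0,0],
    [-25.3,-28,4,0,0,0]
  ],
  "grip": 9.3
}}

```text
t: 22.65
tool_pos: [0.3063, -0.2811, 0.3578]
orientation: [-3.14, -0.003, 1.92]
ft_force: [0.4, 0.2, 0.1]
opening: 1.001
gripper_force: 0.0
```

Emit:
{"method": "drive_tool", "body": {
  "plan": [
    [0,0,0,0,0,0],
    [0,0,0,0,0,0],
    [0,0,0,0,0,0],
    [0,0,0,0,0,0],
    [0,0,0,0,0,0],
    [0,0,0,0,0,0],
    [0,0,0,0,0,0],
    [0,0,0,0,0,0]
  ]
}}

```text
t: 23.65
tool_pos: [0.3078, -0.2802, 0.3597]
orientation: [3.142, 0.0, 1.923]
ft_force: [-0.4, 0.3, -0.8]
opening: 0.999
gripper_force: 0.0
```

Run:
```python
from h import *
s=manip.state(); p=s['tool_pos']; print(p,s['joint_pos'].round(2))
b=grab('wrist','w7'); import pickle; pickle.dump(b,open('w7.pkl','wb'))
print('tin pred',proj(b,(.3085,-.28,.072)),'candle',proj(b,(.4187,-.2795,.013)))
```

```text
[ 0.30775348 -0.28017254  0.35974656] [-0.86 -0.37  2.03  0.    1.48 -1.21]
tin pred [319.32990329 197.02420525] candle [405.95825687 213.3982893 ]
```

View pics/w7.png

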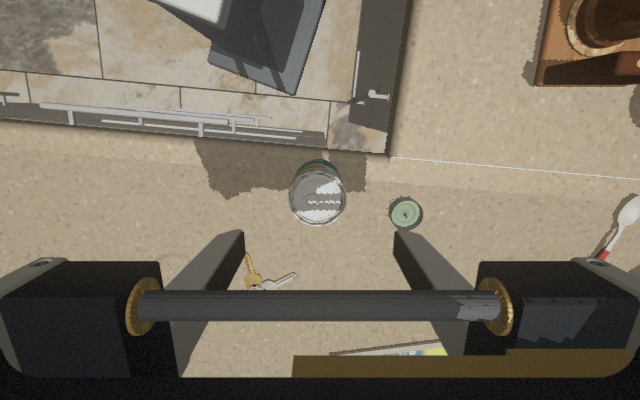

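The tin lid at (318,196) and the candle at (405,213) are within about 1 px of prediction. I'll descend on the tin.

Emit:
{"method": "drive_tool", "body": {
  "plan": [
    [0,0,1,0,0,0],
    [0,0,4,0,0,0],
    [0,0,7.5,0,0,0],
    [0,0,11,0,0,0],
    [0,0,13.5,0,0,0],
    [0,0,14.8,0,0,0],
    [0,0,14.8,0,0,0],
    [0,0,14.8,0,0,0]
  ]
}}

```text
t: 24.7
tool_pos: [0.3081, -0.2806, 0.2127]
orientation: [3.141, 0.001, 1.923]
ft_force: [0.3, -0.1, 0.4]
opening: 1.001
gripper_force: 0.0
```

Emit:
{"method": "drive_tool", "body": {
  "plan": [
    [0,0,0,0,0,0],
    [0,0,0,0,0,0],
    [0,0,0,0,0,0],
    [0,0,0,0,0,0],
    [0,0,0,0,0,0],
    [0,0,0,0,0,0],
    [0,0,0,0,0,0],
    [0,0,0,0,0,0]
  ],
  "grip": 4,
  "grip_force": 20
}}

```text
t: 25.7
tool_pos: [0.3078, -0.2802, 0.2119]
orientation: [-3.141, 0.0, 1.923]
ft_force: [-2.9, -0.1, 4.4]
opening: 0.611
gripper_force: 20.0
```

Emit:
{"method": "drive_tool", "body": {
  "plan": [
    [0,0,-0.5,0,0,0],
    [0,0,-2,0,0,0],
    [0,0,-4.5,0,0,0],
    [0,0,-7.5,0,0,0],
    [0,0,-10,0,0,0],
    [0,0,-12,0,0,0],
    [0,0,-13,0,0,0],
    [0,0,-13,0,0,0]
  ]
}}

```text
t: 26.7
tool_pos: [0.3079, -0.2803, 0.3426]
orientation: [3.141, 0.001, 1.923]
ft_force: [0.4, -0.2, -2.8]
opening: 0.613
gripper_force: 20.0
```

Run:
```python
from h import *
s=manip.state(); p=s['tool_pos']; print(p,s['opening']*93)
to(p,1.924,[.385,-.03,p[2]],1.924);to(p,1.924,[.4537,.1341,p[2]],1.924)
```

```text
[ 0.30792816 -0.28025885  0.34255733] 57.00519519925515
row [20.82, 15.89, 0.0] [0.0, 0.0, 0.0]
row [33.84, 28.01, 0.0] [0.0, 0.0, 0.0]
```

Emit:
{"method": "drive_tool", "body": {
  "plan": [
    [1,0.8,0,0,0,0],
    [4,3,0,0,0,0],
    [8,6,0,0,0,0],
    [12,9,0,0,0,0],
    [16,12,0,0,0,0],
    [20.5,15.5,0,0,0,0],
    [24,18.5,0,0,0,0],
    [27,21.5,0,0,0,0]
  ]
}}

```text
t: 27.7
tool_pos: [0.416, 0.0499, 0.3407]
orientation: [-3.14, -0.001, 1.924]
ft_force: [0.1, -0.1, -2.5]
opening: 0.614
gripper_force: 20.0
```

Emit:
{"method": "drive_tool", "body": {
  "plan": [
    [3.5,3.3,0,0,0,0],
    [6,5.6,0,0,0,0],
    [6.9,6.5,0,0,0,0],
    [6.9,6.5,0.5,0,0,0],
    [6.9,6.5,3,0,0,0],
    [6.9,6.5,6.5,0,0,0],
    [6.9,6.5,9,0,0,0],
    [6.9,6.5,9.6,0,0,0]
  ]
}}

```text
t: 28.7
tool_pos: [0.4522, 0.1333, 0.2434]
orientation: [-3.137, -0.001, 1.921]
ft_force: [-1.3, 0.2, -1.9]
opening: 0.611
gripper_force: 20.0
```

Emit:
{"method": "drive_tool", "body": {
  "plan": [
    [0,0,0.2,0,0,0],
    [0,0,0.4,0,0,0],
    [0,0,0.6,0,0,0],
    [0,0,0.8,0,0,0],
    [0,0,1,0,0,0],
    [0,0,1,0,0,0],
    [0,0,1,0,0,0],
    [0,0,1,0,0,0]
  ]
}}

```text
t: 29.7
tool_pos: [0.4538, 0.1346, 0.2358]
orientation: [3.142, -0.0, 1.923]
ft_force: [0.0, 0.7, -2.1]
opening: 0.615
gripper_force: 20.0
```

Run:
```python
from h import *
s=manip.state(); p=s['tool_pos']; print(p,s['opening']*93)
to(p,1.924,[.4537,.1341,.229],1.924)
```

```text
[0.45376597 0.13462232 0.23579764] 57.18431694859877
row [-0.05, -0.02, 0.68] [0.0, 0.0, 0.0]
```

Position is right, so I'll lower 6.5 mm, release and rise.

Emit:
{"method": "drive_tool", "body": {
  "plan": [
    [0,0,0.15,0,0,0],
    [0,0,0.3,0,0,0],
    [0,0,0.45,0,0,0],
    [0,0,0.55,0,0,0],
    [0,0,0.65,0,0,0],
    [0,0,0.65,0,0,0],
    [0,0,0.65,0,0,0],
    [0,0,0.65,0,0,0]
  ]
}}

```text
t: 30.7
tool_pos: [0.4537, 0.1346, 0.2293]
orientation: [3.142, 0.0, 1.923]
ft_force: [-0.1, 0.3, -2.9]
opening: 0.613
gripper_force: 20.0
```

Emit:
{"method": "drive_tool", "body": {
  "plan": [
    [0,0,0,0,0,0],
    [0,0,0,0,0,0],
    [0,0,0,0,0,0],
    [0,0,0,0,0,0],
    [0,0,0,0,0,0],
    [0,0,0,0,0,0],
    [0,0,0,0,0,0],
    [0,0,0,0,0,0]
  ],
  "grip": 9.3
}}

```text
t: 31.7
tool_pos: [0.4537, 0.1346, 0.2292]
orientation: [-3.142, -0.0, 1.923]
ft_force: [-0.1, 0.2, -0.7]
opening: 1.0
gripper_force: 0.0
```

Emit:
{"method": "drive_tool", "body": {
  "plan": [
    [0,0,-0.5,0,0,0],
    [0,0,-2,0,0,0],
    [0,0,-4.5,0,0,0],
    [0,0,-7.5,0,0,0],
    [0,0,-10.5,0,0,0],
    [0,0,-13.5,0,0,0],
    [0,0,-16.5,0,0,0],
    [0,0,-17,0,0,0]
  ]
}}

```text
t: 32.7
tool_pos: [0.4543, 0.1347, 0.4028]
orientation: [3.136, 0.001, 1.923]
ft_force: [1.1, 0.1, 0.9]
opening: 1.002
gripper_force: 0.0
```

Run:
```python
from h import *
import pickle
s=manip.state(); p=s['tool_pos']; print(p)
b=grab('wrist','w8')
print('tin pred',proj(b,(.4537,.1341,.089)))
c=pickle.load(open('w7.pkl','rb')); print(blobs(c,(35,30,60),(80,255,255),(380,190,430,240),80))
q=blobs(c,(35,30,60),(80,255,255),(380,190,430,240),80)[0]; print(onz(c,q[0],q[1],.013))
to([.4537,.1345,.399],1.924,[.4187,-.2795,.30],1.924);
```

```text
[0.45427243 0.1347191  0.40282148]
tin pred [316.14864052 190.10608922]
[(405.3, 213.1, 25.7, 30.1, 576.5, (391, 200, 29, 27))]
[ 0.41780217 -0.279427    0.013     ]
row [-37.63, -17.6, 9.9] [0.0, 0.0, 0.0]
```

View pics/w8.png

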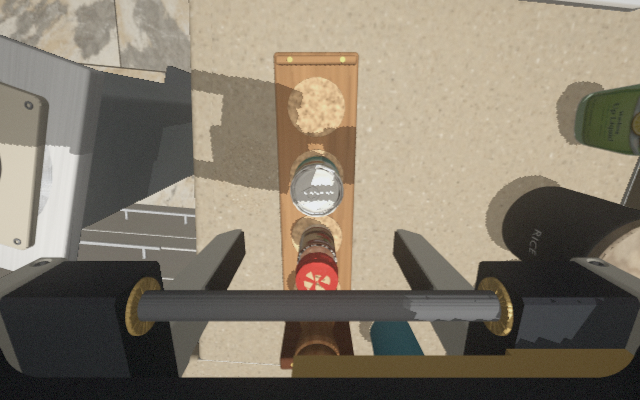

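The tin is centred at (317,190). The last object is the candle.

Emit:
{"method": "drive_tool", "body": {
  "plan": [
    [-2,-1,0,0,0,0],
    [-6.5,-3,0,0,0,0],
    [-11.5,-5.4,0,0,0,0],
    [-16.5,-7.7,0,0,0,0],
    [-21.5,-10,0,0,0,0],
    [-26.5,-12.4,0.5,0,0,0],
    [-31.5,-14.7,2,0,0,0],
    [-35.5,-16.6,5,0,0,0]
  ]
}}

```text
t: 33.75
tool_pos: [0.4198, -0.258, 0.3488]
orientation: [3.141, 0.001, 1.922]
ft_force: [1.2, 0.0, 0.3]
opening: 0.994
gripper_force: 0.0
```

Emit:
{"method": "drive_tool", "body": {
  "plan": [
    [-1.5,-0.7,2,0,0,0],
    [-2.1,-1,5,0,0,0],
    [-2.1,-1,8,0,0,0],
    [-2.1,-1,11,0,0,0],
    [-2.1,-1,13,0,0,0],
    [-2.1,-1,14,0,0,0],
    [-2.1,-1,14,0,0,0],
    [-2.1,-1,14,0,0,0]
  ]
}}

```text
t: 34.75
tool_pos: [0.4185, -0.2793, 0.21]
orientation: [3.141, 0.001, 1.923]
ft_force: [0.0, 1.0, -0.4]
opening: 1.003
gripper_force: 0.0
```

Run:
```python
from h import *
s=manip.state(); p=s['tool_pos']; print(p,s['orientation'])
b=grab('wrist','w9')
print('pred',proj(b,(.418,-.2795,.013)))
q=blobs(b,(35,30,60),(80,255,255),(250,120,390,260),80); print(q)
for o in q: print(onz(b,o[0],o[1],.013))
to(p,1.924,[.418,-.2795,.189],1.924)
```

```text
[ 0.41847579 -0.27926385  0.21004711] [3.14100048e+00 1.02504213e-03 1.92284442e+00]
pred [317.46867703 234.69338586]
[(318.7, 233.6, 45.3, 52.9, 1817.5, (293, 211, 53, 46))]
[ 0.41849628 -0.27848583  0.013     ]
row [-0.01, -0.05, 2.1] [0.0, 0.0, 0.0]
```

Emit:
{"method": "drive_tool", "body": {
  "plan": [
    [0,0,0.4,0,0,0],
    [0,0,0.9,0,0,0],
    [0,0,1.4,0,0,0],
    [0,0,1.7,0,0,0],
    [0,0,1.9,0,0,0],
    [0,0,2.05,0,0,0],
    [0,0,2.05,0,0,0],
    [0,0,2.05,0,0,0]
  ]
}}

```text
t: 35.8
tool_pos: [0.4182, -0.2791, 0.1889]
orientation: [3.141, 0.0, 1.923]
ft_force: [-0.5, -1.4, 0.6]
opening: 1.002
gripper_force: 0.0
```

Emit:
{"method": "drive_tool", "body": {
  "plan": [
    [0,0,0,0,0,0],
    [0,0,0,0,0,0],
    [0,0,0,0,0,0],
    [0,0,0,0,0,0],
    [0,0,0,0,0,0],
    [0,0,0,0,0,0],
    [0,0,0,0,0,0],
    [0,0,0,0,0,0]
  ],
  "grip": 2.5,
  "grip_force": 10
}}

```text
t: 36.8
tool_pos: [0.4181, -0.279, 0.1887]
orientation: [3.142, -0.0, 1.923]
ft_force: [-0.1, 0.0, -0.3]
opening: 0.4
gripper_force: 10.0
```

Emit:
{"method": "drive_tool", "body": {
  "plan": [
    [0,0,-0.5,0,0,0],
    [0,0,-2,0,0,0],
    [0,0,-5,0,0,0],
    [0,0,-8,0,0,0],
    [0,0,-11,0,0,0],
    [0,0,-13,0,0,0],
    [0,0,-14.5,0,0,0],
    [0,0,-14.5,0,0,0]
  ]
}}

```text
t: 37.8
tool_pos: [0.4185, -0.2793, 0.3355]
orientation: [3.14, 0.003, 1.923]
ft_force: [0.4, -0.1, -0.3]
opening: 0.398
gripper_force: 10.0
```

Run:
```python
from h import *
s=manip.state(); p=s['tool_pos']; print(p,s['opening']*93)
b=grab('wrist','w10')
q=blobs(b,(35,30,40),(80,255,255),(250,120,390,290),80); print(q, proj(b,[*p[:2],p[2]-.189+.013]))
to(p,1.924,[.35,.07,p[2]],1.924);to(p,1.924,[.4243,.2139,p[2]],1.924)
```

```text
[ 0.41851031 -0.27931604  0.33550498] 37.047984871212016
[(318.5, 248.5, 48.4, 61.2, 2194.5, (286, 224, 65, 50))] [317.96339935 248.54853187]
row [35.15, 5.65, 0.0] [0.0, 0.0, 0.0]
row [46.08, 17.6, 0.0] [0.0, 0.0, 0.0]
```

Emit:
{"method": "drive_tool", "body": {
  "plan": [
    [0.5,0.2,-2,0,0,0],
    [2,0.8,-4.5,0,0,0],
    [6,2.3,-6.5,0,0,0],
    [11,4.2,-6.5,0,0,0],
    [16,6.1,-6.5,0,0,0],
    [21,8,-6.5,0,0,0],
    [26,9.9,-6.5,0,0,0],
    [30,11.5,-6.5,0,0,0]
  ]
}}

```text
t: 38.85
tool_pos: [0.4221, 0.0441, 0.3975]
orientation: [-3.14, -0.001, 1.923]
ft_force: [0.3, -0.4, 0.6]
opening: 0.402
gripper_force: 10.0
```

Emit:
{"method": "drive_tool", "body": {
  "plan": [
    [5,1.9,0,0,0,0],
    [10,3.8,0,0,0,0],
    [14,5.3,0,0,0,0],
    [16,6.1,1,0,0,0],
    [16,6.1,5,0,0,0],
    [16,6.1,9,0,0,0],
    [16,6.1,13,0,0,0],
    [16,6.1,16,0,0,0]
  ]
}}

```text
t: 39.85
tool_pos: [0.4235, 0.213, 0.2355]
orientation: [-3.138, 0.0, 1.923]
ft_force: [-0.2, -0.1, 0.3]
opening: 0.396
gripper_force: 10.0
```

Emit:
{"method": "drive_tool", "body": {
  "plan": [
    [0,0,0.3,0,0,0],
    [0,0,0.6,0,0,0],
    [0,0,0.9,0,0,0],
    [0,0,1.2,0,0,0],
    [0,0,1.5,0,0,0],
    [0,0,1.5,0,0,0],
    [0,0,1.5,0,0,0],
    [0,0,1.5,0,0,0]
  ]
}}

```text
t: 40.85
tool_pos: [0.4248, 0.2135, 0.2238]
orientation: [3.141, 0.0, 1.923]
ft_force: [-0.1, -0.4, -0.6]
opening: 0.398
gripper_force: 10.0
```

Run:
```python
from h import *
s=manip.state(); p=s['tool_pos']; print(p,s['opening']*93)
to(p,1.924,[.4243,.2139,.2065],1.924)
```

```text
[0.42481609 0.2134592  0.22384566] 37.018379537173075
row [0.06, -0.03, 1.73] [0.0, 0.0, 0.0]
```

Emit:
{"method": "drive_tool", "body": {
  "plan": [
    [0,0,0.4,0,0,0],
    [0,0,0.8,0,0,0],
    [0,0,1.2,0,0,0],
    [0,0,1.5,0,0,0],
    [0,0,1.65,0,0,0],
    [0,0,1.75,0,0,0],
    [0,0,1.75,0,0,0],
    [0,0,1.75,0,0,0]
  ]
}}

```text
t: 41.85
tool_pos: [0.4248, 0.2135, 0.2064]
orientation: [3.141, -0.0, 1.923]
ft_force: [-0.2, -0.3, -0.7]
opening: 0.396
gripper_force: 10.0
```

Emit:
{"method": "drive_tool", "body": {
  "plan": [
    [0,0,0,0,0,0],
    [0,0,0,0,0,0],
    [0,0,0,0,0,0],
    [0,0,0,0,0,0],
    [0,0,0,0,0,0],
    [0,0,0,0,0,0],
    [0,0,0,0,0,0],
    [0,0,0,0,0,0]
  ],
  "grip": 9
}}

```text
t: 42.85
tool_pos: [0.4248, 0.2135, 0.2062]
orientation: [3.142, 0.0, 1.923]
ft_force: [-0.1, -0.8, 0.7]
opening: 0.971
gripper_force: 0.0
```

Emit:
{"method": "drive_tool", "body": {
  "plan": [
    [0,0,-0.5,0,0,0],
    [0,0,-2,0,0,0],
    [0,0,-5,0,0,0],
    [0,0,-9,0,0,0],
    [0,0,-13,0,0,0],
    [0,0,-17,0,0,0],
    [0,0,-19,0,0,0],
    [0,0,-19,0,0,0]
  ]
}}

```text
t: 43.85
tool_pos: [0.4252, 0.2136, 0.3993]
orientation: [3.136, -0.0, 1.923]
ft_force: [0.3, -0.7, -0.1]
opening: 0.967
gripper_force: 0.0
```

Run:
```python
from h import *
b=grab('wrist','w11'); A=grab('scene','s11'); print('candle pred',proj(b,(.4243,.2139,.030)),'tin',proj(b,(.4537,.1341,.089)))
c=b['color']; s=A['color'][130:330,200:460]
o=np.zeros((400,800,3),np.uint8); o[:,:400]=c[:,120:520]; s=cv2.resize(s,(400,308)); o[:308,400:]=s; cv2.imwrite('pics/z11.png',o[:,:,::-1])
print(blobs(b,(35,30,60),(80,255,255),(250,80,390,290),80))
```

```text
candle pred [316.37997275 178.16198856] tin [316.5752539  263.86908108]
[(315.5, 236.3, 30.0, 38.9, 271.5, (296, 221, 40, 20)), (316.6, 178.8, 27.5, 28.1, 573.5, (303, 165, 29, 28))]
```

View pics/z11.png

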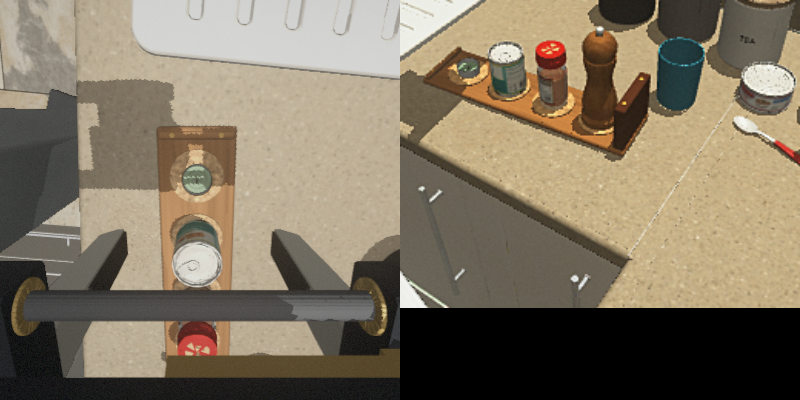

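The candle is at (316.6,178.8), within 1 px of target. All four stand upright and centred in the right order, and the beaker has not moved.

```bash
python3 -c "
from workcell import manip; print(manip.finish_job())"
```

```text
the job is handed in; nothing more can be done
None
```

The job is handed in: from the tall end stop down, the mill, spice jar, tin and tea light stand upright on their discs within about 2 mm of centre by camera, all released, with the beaker left where it was; no score came back.

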